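# Load a charged cell into a hand lamp

### The arm

A 7-joint arm with a two-finger parallel gripper is mounted at the origin on the work surface. World frame = base frame: x ahead of the robot, y to its left, z up, the work surface at z = 0. Lengths are in m, angles in degrees, forces in N, time in s.
With the tool pointing down it reaches from about 0.425 to 0.875 m from the base axis. Payload 4.7 kg.
Tool frame: the origin (TCP) lies at the very end of the fingers, on their centre line; the grasp point (between the pads) lies 19 mm behind it; z points along the fingers, y is the direction in which the jaws open and shut (so a half turn about z gives the same grasp; the last joint's range is limited). The gripper opens to 87 mm and grips with 3 to 60 N. Pads are 19 mm wide; open, the fingers measure 117 mm over their backs; the gripper's body (75 mm by 190 mm) begins 51 mm behind the grasp point.
Start: joints at [68.875, 18.392, -4.016, 83.108, 1.295, 78.541, -3.26], TCP at [0.243, -0.603, 0.196] pointing down, gripper open.
Joint ranges: [-163.93, 163.93], [-17.29, 119.83], [-79.2, 71.16], [3.27, 140.29], [-89.18, 269.18], [5.43, 117.66], [-154.24, 154.24]. Speed limits (degrees/s): [147.25, 147.25, 180, 180, 180, 180, 180].

### API

Orientations are given as [roll, pitch, yaw] about the fixed x, y, z axes, in that order (R = Rz(yaw) Ry(pitch) Rx(roll)).
In Python, from cell import env gives the robot as it stands.
- The arm moves only by the tool servo_tool, never from a script. Its argument "increments" is a list that holds one entry, the list of rows, each a list of 7 numbers: the shift along the tool's x, y, z in m, then the turn, a rotation vector about the tool's x, y, z in degrees, then the opening, from -1 (shut) to 1 (fully open). In form: [[[dx, dy, dz, rx, ry, rz, fingers], ...]]. A call has 1 to 20 rows; each row is the pose to reach, as a shift and turn from the pose commanded when the call began, along the tool's axes at that moment; what a row does not reach only later rows make up. A row lasts 1/10 s, in which the tool goes at most 50 mm and 8.59 degrees, less where a joint would pass 70% of its speed; a pose out of reach is approached as far as the arm can. A call with a gripper value outside its range is refused whole. The fingers move at their own pace and stop on an object; "squeeze" is the grip in N (left out, the last holds). Time passes only in rows, so rows that repeat a pose let the fingers close. It gives the time, the measured TCP pose, the force and the opening at its end, in the units of the state.
- env.get_obs(): the state, without advancing time (a new reading comes with each control period).
- env.read_camera(name): name is "scene" or "top" or "wrist"; returns a dict with "frame" (480x640x3 uint8, blue, green, red), "intrinsics" (3x3 intrinsics, pixels), "rvec" (rotation vector, rad) and "tvec" (3), from world to camera coordinates, as OpenCV has them. Camera axes: x right, y down, z forward; pixel columns grow to the right and rows downward; lengths in m; the calibration is good to about 2 mm. A picture is of the moment at which its call begins. There is no depth.
- env.sign_off(): hands the job in, once; it reports no verdict.
The state is a dict: "time_s": time; "qpos": joint angles; "joint_velocities": joint speeds; "effort": joint torques, N m; "tool_pos": TCP position; "tool_rot": TCP orientation; "force": force on the tool from outside, world axes, zero at the start; "wrist_torque": the same for the moment, N m; "grip_width": finger opening in m.
Only numpy, scipy, OpenCV 4.12 (cv2) and the standard library are available. Lean on these libraries where they do the work, as an engineer would, in place of code of your own. Each camera call takes 0.05 s, during which the arm holds its last target.

### The job

Take the charged round cell from the charging dock and load it into the open battery bay of the hand lamp: press its flat end back against the coil-spring plate, roll the other end (the one with the small nub) down past the retaining lip, and leave the cell lying flat in the bay with its nub end held under the lip against the end wall. Leave the spacer, cover and jar where they are.

Things in the scene. Friction and masses are not known exactly. Their poses are not given: they have to be found in the camera images.
- cell_center (a point): Centre of the loose battery cell, on its axis, half-way along its overall length: a white-wrapped cylinder with bare steel ends and a thin black band round the nub end, 18 mm in diameter, 65 mm long plus a nub (8 mm diameter, 2 mm long) on one end: 67 mm overall, about 46 g. Own x axis runs along the cell towards the nub. It starts lying level in the charging dock, its axis 27 mm above the table.
- cell_nub (a point): Middle of the outer face of the cell's nub, on the cell's axis, 33.5 mm from its centre; own axes as the cell's.
- dock: Fixed charging dock, a flat grey block 104 x 56 x 18 mm, origin at the centre of its underside; the cell lies along its x axis. On its top are only four ribs 4 mm high and 10 mm long, at 22 mm either way of the middle, beside the cell (17 mm apart), and a stop 8 mm high beyond each end of the cell.
- bay (a point): Where the cell's centre is when fully home in the lamp's battery bay, 31 mm above the table; own x axis from the spring end to the lip end, z up. The bay lies open in the top of the fixed grey lamp, 60 mm wide. Flat floor 9 mm below this point; four ribs 4 mm high, 10 mm long, 17 mm apart, at 18 mm either way. The nub bears on the end wall, whose face is at x = 33.5 mm.
- lip (a point): Middle of the upper inner edge of the retaining lip, 28.5 mm to +x and 14 mm above bay. The lip is 3 mm thick (underside 11 mm above bay) and runs back 5 mm to the end wall; cheeks below it leave 23 mm width. Beyond is the lamp's wider head, 60 mm long, 70 mm wide, 36 mm high. A level cell cannot go straight in: it enters tilted, flat end low, nub end above the lip.
- plate (a point): On the bay face of the upright spring plate (20 mm wide, its top 16 mm above the seated cell's axis), at the seated axis height. At rest it is 29.5 mm to -x of bay; a seated cell keeps it pressed 4 mm. Behind it the coil and an abutment block (52 to 76 mm from bay, 34 mm wide, as high as the plate). Axes as the bay's.
- plunger (a joint): How far the spring plate is pushed back towards -x of the bay, m: 0 at rest, 0.018 at most. The coil spring pushes with 0.9 N at rest and 0.45 N more for each mm; passing the lip takes 11 to 14 mm.
- spacer: Bystander: white ring 44 mm across, 18 mm high, hole 20 mm; origin at the centre of its underside.
- cover: Bystander: the lamp's grey battery cover, a plate 85 x 50 x 5 mm lying flat; origin at the centre of its underside.
- jar: Bystander: small closed jar 48 mm across, 60 mm high; origin at the centre of its underside.

How it is judged (in metres and radians):
On the way:
1. the cell presses the spring plate back by more than 8 mm (value of joint plunger above 0.008 m and contact force between cell and lamp above 1 N), for 0.05 s.
At the end, for the whole second after the job is handed in: The cell lies at rest in the bay, nub end towards the lip, its centre within 3 mm of home along the bay and in height and 4 mm sideways, its axis within 0.1 rad of the bay's, the spring plate held pressed by more than 1.5 mm (x of cell_center in the frame of bay between -0.003 and 0.003 m and y of cell_center in the frame of bay between -0.004 and 0.004 m and z of cell_center in the frame of bay between -0.003 and 0.003 m and x of cell_nub in the frame of bay above 0.029 m and angle between the x axis of cell_center and the x axis of bay, either way round below 0.1 rad and value of joint plunger above 0.0015 m and linear speed of cell below 0.02 m/s); the robot touches nothing.
It fails at once if the spacer is moved by more than 30 mm (distance of spacer from where it was at the start of the episode above 0.03 m).
It fails at once if the cover is moved by more than 30 mm (distance of cover from where it was at the start of the episode above 0.03 m).
It fails at once if the jar is moved by more than 30 mm (distance of jar from where it was at the start of the episode above 0.03 m).
It also fails if it takes over 40 s, if anything falls off the work surface, if the arm or the gripper's body presses on something with over 40 N, if the wrist force passes 120 N, or if a joint passes its speed limit or range.

## Working session

There is one attempt and no reset: what is moved stays moved. The work goes in short steps, Python scripts to look and compute and a tool call to move; the robot and the scene stay as the last step left them, time stands still between calls to the robot, and variables do not carry over. Pictures are saved under pics/ and viewed, and the job is handed in when it is done.

Besides the shell and the picture viewer there is one more tool, called after "Call:" in YAML: its name, and indented under it one key for each argument. servo_tool: Moves the arm, as the interface text tells. Its arguments: {"type":"object","properties":{"increments":{"type":"array","items":{"type":"array","items":{"type":"array","items":{"type":"number"}}}},"squeeze":{"type":"number"}},"required":["increments"]}

```bash
ls; mkdir -p pics; python3 - <<'E'
from cell import env
import cv2,numpy as np
o=env.get_obs()
for k,v in o.items(): print(k,np.round(v,4))
for n in ["scene","top","wrist"]:
    c=env.read_camera(n); cv2.imwrite(f"pics/{n}0.png",c["frame"]); 
    R=cv2.Rodrigues(np.array(c["rvec"],float))[0]; print(n,np.round(c["intrinsics"],1).tolist(),np.round(-R.T@np.array(c["tvec"]).ravel(),3),np.round(R[2],2))
E
```

```text
pics
time_s 0.0
qpos [68.8734 18.438  -4.0159 83.1752  1.2967 78.5397 -3.2614]
joint_velocities [-0.0376 -0.0606 -0.0923 -0.0644  0.0427  0.0946  0.0001]
effort [ 3.00000e-04 -4.91291e+01 -4.03300e-01 -3.12522e+01 -6.38000e-02
  4.38000e-02  2.00000e-04]
tool_pos [ 0.2425 -0.6024  0.1953]
tool_rot [-1.798925e+02  7.300000e-03  2.193580e+01]
force [-0.5471 -0.1123  0.2956]
wrist_torque [-0.0204  0.0341 -0.0285]
grip_width 0.0871
scene [[465.1, 0.0, 322.5], [0.0, 465.1, 238.7], [0.0, 0.0, 1.0]] [ 1.26  -0.069  0.914] [-0.61  0.07 -0.79]
top [[579.4, 0.0, 314.6], [0.0, 579.4, 238.5], [0.0, 0.0, 1.0]] [ 0.355 -0.02   1.184] [ 0.21  0.02 -0.98]
wrist [[426.2, 0.0, 322.9], [0.0, 426.2, 242.9], [0.0, 0.0, 1.0]] [ 0.322 -0.572  0.383] [-0.28 -0.11 -0.95]
```

View pics/scene0.png

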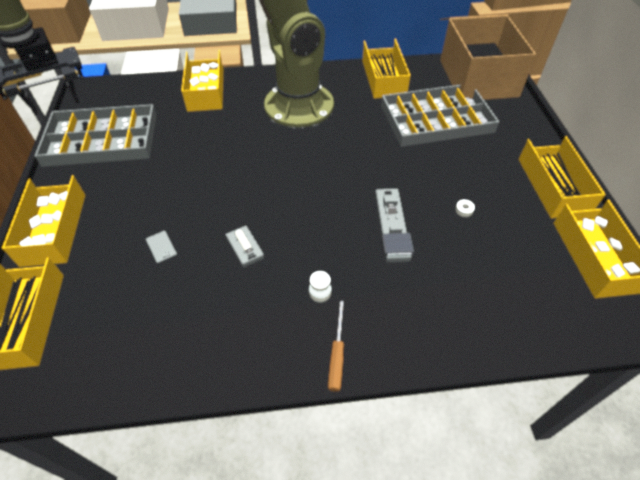

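View pics/top0.png

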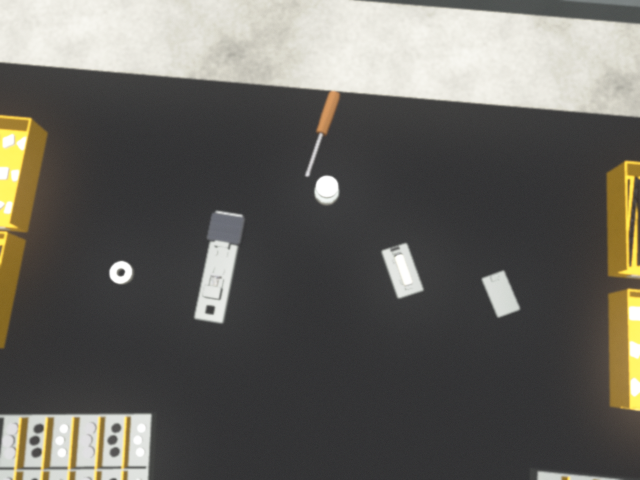

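View pics/wrist0.png

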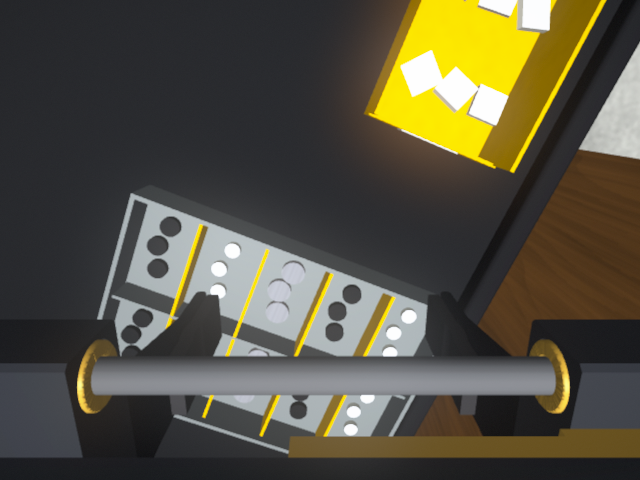

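The top view shows the dock with the cell at about (402,270), the lamp at (218,268) with its dark head at (226,227), the jar at (327,190), the cover at (500,294) and the ring at (121,272). I'll zoom in on the dock and lamp.

```bash
python3 - <<'E'
import cv2,numpy as np
t=cv2.imread("pics/top0.png"); s=cv2.imread("pics/scene0.png")
a=cv2.resize(t[235:305,370:435],None,fx=6,fy=6,interpolation=cv2.INTER_CUBIC)
b=cv2.resize(t[205:328,185:255],None,fx=4,fy=4,interpolation=cv2.INTER_CUBIC)
h=max(a.shape[0],b.shape[0]); im=np.zeros((h,a.shape[1]+b.shape[1],3),np.uint8); im[:a.shape[0],:a.shape[1]]=a; im[:b.shape[0],a.shape[1]:]=b
cv2.imwrite("pics/topz.png",im)
a=cv2.resize(s[220:270,220:270],None,fx=7,fy=7,interpolation=cv2.INTER_CUBIC)
b=cv2.resize(s[180:265,365:420],None,fx=5,fy=5,interpolation=cv2.INTER_CUBIC)
h=max(a.shape[0],b.shape[0]); im=np.zeros((h,a.shape[1]+b.shape[1],3),np.uint8); im[:a.shape[0],:a.shape[1]]=a; im[:b.shape[0],a.shape[1]:]=b
cv2.imwrite("pics/scenez.png",im)
E
```

```text
(no output)
```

View pics/topz.png

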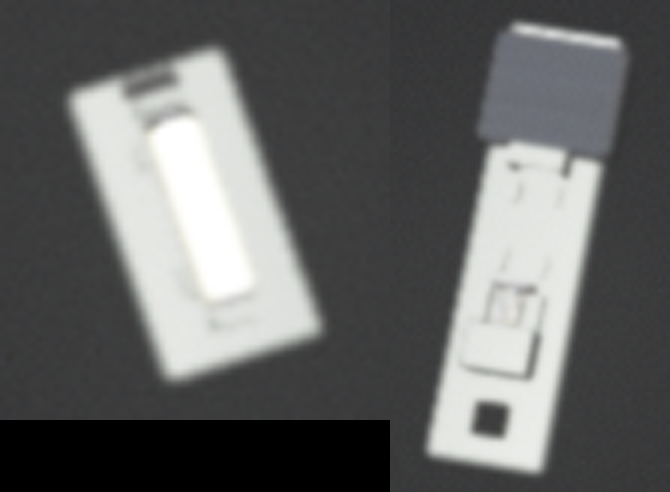

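View pics/scenez.png

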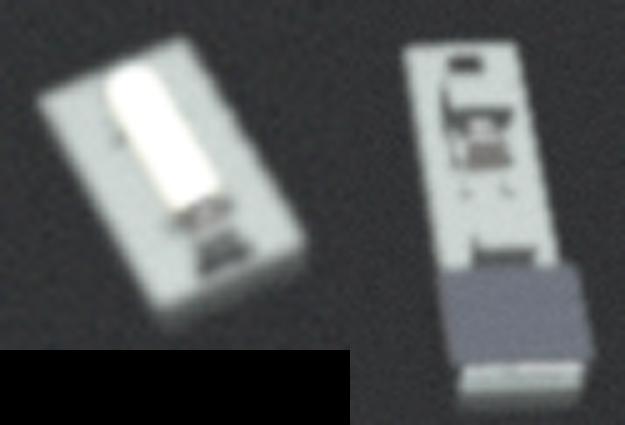

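The nub end, with its dark band and shadow, is the upper end in the top view, at about (398,253). The lamp's head is also at the upper end, so only a small yaw is needed between the dock and the bay. Next I'll measure by ray casting.

```bash
cat > h.py <<'E'
import cv2,numpy as np
def cam(c):
    R=cv2.Rodrigues(np.array(c["rvec"],float))[0]; t=np.array(c["tvec"],float).ravel(); return np.array(c["intrinsics"],float),R,t
def ray(c,uv,z):
    K,R,t=cam(c); uv=np.atleast_2d(np.array(uv,float)); d=np.c_[uv,np.ones(len(uv))]@np.linalg.inv(K).T@R; o=-R.T@t
    return o+d*((z-o[2])/d[:,2])[:,None]
def proj(c,P):
    return cv2.projectPoints(np.atleast_2d(np.array(P,float)),np.array(c["rvec"],float),np.array(c["tvec"],float),np.array(c["intrinsics"],float),None)[0][:,0]
E
python3 - <<'E'
from cell import env
from h import *
for n,rc,rl in (("top",(235,305,370,435),(205,328,185,255)),("scene",(220,272,220,270),(180,265,365,420))):
    c=env.read_camera(n); f=c["frame"]; g=f.min(2)
    def big(m,r):
        mm=np.zeros_like(m);mm[r[0]:r[1],r[2]:r[3]]=m[r[0]:r[1],r[2]:r[3]]
        cs=cv2.findContours(mm,cv2.RETR_EXTERNAL,cv2.CHAIN_APPROX_NONE)[0]; return max(cs,key=cv2.contourArea)
    cc=big(((g>240)*255).astype(np.uint8),rc); r=cv2.minAreaRect(cc); print(n,"cell",r)
    b=cv2.boxPoints(r); print(np.round(ray(c,b,0.030),4).tolist(), np.round(ray(c,[r[0]],0.032),4))
    dk=big(((g>120)*255).astype(np.uint8),rc); b=cv2.boxPoints(cv2.minAreaRect(dk)); W=ray(c,b,0.018); print("dock",np.round(W,4).tolist(),W.mean(0))
    hd=(((f[...,0].astype(int)-f[...,2])>10)&(g>60)&(g<160))*255; hb=big(hd.astype(np.uint8),rl); b=cv2.boxPoints(cv2.minAreaRect(hb)); W=ray(c,b,0.036); print("head",np.round(W,4).tolist(),W.mean(0))
    lm=big(((g>120)*255).astype(np.uint8),rl); b=cv2.boxPoints(cv2.minAreaRect(lm)); W=ray(c,b,0.022); print("lampbody",np.round(W,4).tolist(),W.mean(0))
E
```

```text
top cell ((403.25006103515625, 269.2500305175781), (29.725406646728516, 7.905694484710693), 71.56504821777344)
[[0.5803, -0.1615, 0.03], [0.5868, -0.1763, 0.03], [0.5312, -0.1986, 0.03], [0.5247, -0.1839, 0.03]] [[ 0.5553 -0.1799  0.032 ]]
dock [[0.5923, -0.1321, 0.018], [0.6169, -0.1845, 0.018], [0.5192, -0.2257, 0.018], [0.4954, -0.1742, 0.018]] [ 0.55594075 -0.17911328  0.018     ]
head [[0.5832, 0.2159, 0.036], [0.6326, 0.2148, 0.036], [0.6287, 0.1578, 0.036], [0.5794, 0.1594, 0.036]] [0.60597761 0.18697864 0.036     ]
lampbody [[0.4195, 0.2294, 0.022], [0.5863, 0.2189, 0.022], [0.5797, 0.1577, 0.022], [0.4135, 0.17, 0.022]] [0.49975177 0.19400123 0.022     ]
scene cell ((242.4852752685547, 238.80880737304688), (20.06533432006836, 6.859943389892578), 59.03623962402344)
[[0.5309, -0.2002, 0.03], [0.5214, -0.1859, 0.03], [0.5774, -0.1619, 0.03], [0.5863, -0.176, 0.03]] [[ 0.556  -0.1806  0.032 ]]
dock [[0.5253, -0.2251, 0.018], [0.4937, -0.1748, 0.018], [0.5973, -0.1334, 0.018], [0.6254, -0.1819, 0.018]] [ 0.56043089 -0.1787941   0.018     ]
head [[0.5818, 0.1589, 0.036], [0.5849, 0.2261, 0.036], [0.6421, 0.2152, 0.036], [0.639, 0.1501, 0.036]] [0.61195    0.18757047 0.036     ]
lampbody [[0.4216, 0.1689, 0.022], [0.4146, 0.2339, 0.022], [0.5762, 0.2182, 0.022], [0.5815, 0.1585, 0.022]] [0.4984609  0.19488067 0.022     ]
```

The cell is at about (0.556, -0.180), yaw about 22°. Its measured height, size and dock agree between the two views. The bay is at about (0.548, 0.190), yaw about -4°. The tool's yaw already matches the cell, so I'll move to a viewing hover over the dock.

```bash
python3 - <<'E'
from cell import env
from h import *
o=env.get_obs(); p=np.array(o["tool_pos"])
from scipy.spatial.transform import Rotation as Ro
R=Ro.from_euler("xyz",o["tool_rot"],degrees=True).as_matrix()
print(R.T@(np.array([0.556,-0.180,0.12])-p))
c=env.read_camera("wrist")
for z in (0,-.02,.03,.06,.1): print(z,proj(c,p+R@[0,0,z]),proj(c,p+R@[0.04,0,z]))
E
```

```text
[ 0.44855328 -0.27499077  0.07606074]
0 [[321.89476676 293.16098618]] [[321.83501543 211.84320349]]
-0.02 [[321.77853928 312.25765676]] [[321.70408565 223.3296743 ]]
0.03 [[322.03345766 270.37348068]] [[321.98904722 198.32999359]]
0.06 [[322.14183533 252.56656743]] [[322.10777766 187.91377136]]
0.1 [[322.25417753 234.10826466]] [[322.22936691 177.24674567]]
```

Call:
servo_tool:
  increments:
    - [[0.448, -0.275, 0.07, 0, 0, 0, 1], [0.448, -0.275, 0.07, 0, 0, 0, 1], [0.448, -0.275, 0.07, 0, 0, 0, 1], [0.448, -0.275, 0.07, 0, 0, 0, 1], [0.448, -0.275, 0.07, 0, 0, 0, 1], [0.448, -0.275, 0.07, 0, 0, 0, 1], [0.448, -0.275, 0.07, 0, 0, 0, 1], [0.448, -0.275, 0.07, 0, 0, 0, 1], [0.448, -0.275, 0.07, 0, 0, 0, 1], [0.448, -0.275, 0.07, 0, 0, 0, 1], [0.448, -0.275, 0.07, 0, 0, 0, 1], [0.448, -0.275, 0.07, 0, 0, 0, 1], [0.448, -0.275, 0.07, 0, 0, 0, 1], [0.448, -0.275, 0.07, 0, 0, 0, 1]]

```text
time_s: 1.7
tool_pos: [0.5549, -0.1823, 0.1264]
tool_rot: [180.0, 0.0, 21.8]
force: [-0.1, -0.3, 0.2]
grip_width: 0.0871
```

```bash
python3 - <<'E'
from cell import env
import cv2,pickle,numpy as np
o=env.get_obs(); print(o["time_s"],np.round(o["tool_pos"],4),np.round(o["tool_rot"],2),np.round(o["force"],2))
c=env.read_camera("wrist"); cv2.imwrite("pics/w1.png",c["frame"]); pickle.dump((o,c),open("w1.pkl","wb"))
E
```

```text
1.7 [ 0.5549 -0.1823  0.1264] [1.7995e+02 5.0000e-02 2.1810e+01] [-0.08 -0.26  0.16]
```

View pics/w1.png

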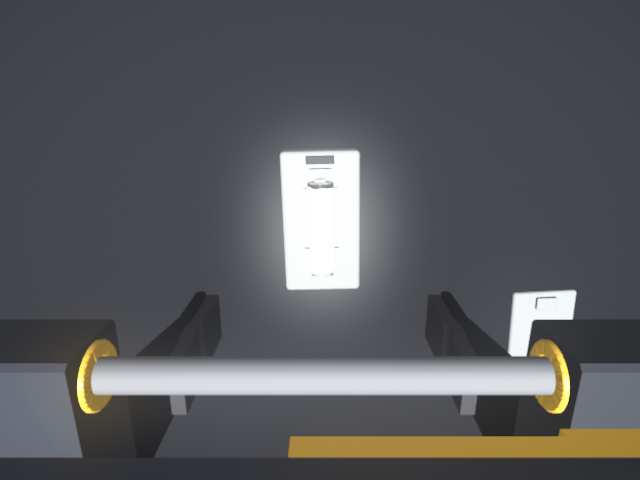

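The wrist view shows the cell between columns 307 and 334. The black band and nub are at the top, at row 180–186, and the flat end is at about row 275. I'll measure more finely.

```bash
python3 - <<'E'
import pickle,cv2,numpy as np
from h import *
o,c=pickle.load(open("w1.pkl","rb")); f=c["frame"]
cv2.imwrite("pics/w1z.png",cv2.resize(f[145:295,275:370],None,fx=4,fy=4,interpolation=cv2.INTER_CUBIC))
g=f.min(2)
dk=max(cv2.findContours(((g[:,:400]>200)*255).astype(np.uint8)[:320],0,1)[0],key=cv2.contourArea); r=cv2.minAreaRect(dk); W=ray(c,cv2.boxPoints(r),0.018); print(np.round(W,4).tolist(),np.round(W.mean(0),4)); 
e=W-np.roll(W,1,0); print(np.linalg.norm(e,axis=1), np.degrees(np.arctan2(e[:,1],e[:,0])))
E
```

```text
[[0.5962, -0.1348, 0.018], [0.6169, -0.1838, 0.018], [0.5242, -0.2258, 0.018], [0.5012, -0.1716, 0.018]] [ 0.5596 -0.179   0.018 ]
[0.1018635  0.05325108 0.10174242 0.05891666] [  21.19797584  -67.08651749 -155.61315565  113.01954623]
```

View pics/w1z.png

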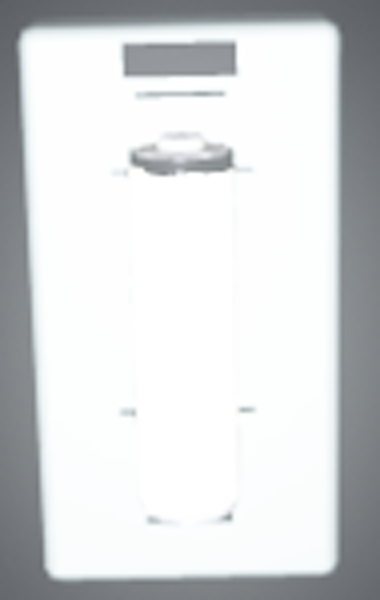

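```bash
python3 - <<'E'
import pickle,cv2,numpy as np
from h import *
o,c=pickle.load(open("w1.pkl","rb"))
z=lambda u,v:(275+u/4,145+v/4)
nub=ray(c,[z(181,133)],0.031)[0]; fl=ray(c,[z(192,521)],0.036)[0]
L=ray(c,[z(131,165),z(143,480)],0.027); Rr=ray(c,[z(236,165),z(239,480)],0.027)
print(nub,fl,np.linalg.norm((nub-fl)[:2]),(nub+fl)/2,np.degrees(np.arctan2(*(nub-fl)[[1,0]])))
M=(L+Rr)/2; d=M[0]-M[1]; print(M,np.degrees(np.arctan2(d[1],d[0])),np.linalg.norm(L-Rr,axis=1))
cen=((nub+fl)/2)[:2]; t=np.radians(21.81); R=np.array([[np.cos(t),np.sin(t)],[np.sin(t),-np.cos(t)]]); print(R.T@(cen-o["tool_pos"][:2]))
E
```

```text
[ 0.59159191 -0.16630501  0.031     ] [ 0.52980264 -0.19300304  0.036     ] 0.06731046755706806 [ 0.56069727 -0.17965403  0.0335    ] 23.368297255024213
[[ 0.58610689 -0.16892079  0.027     ]
 [ 0.5337094  -0.19125292  0.027     ]] 23.08400687579891 [0.01778567 0.01723523]
[ 0.0063756  -0.00034528]
```

The length measures 67.3 mm and the diameter 17.5 mm, which is consistent. The centre is at about (0.560, -0.180), yaw about 23°. Next I descend with the tips to about 1.5 mm above the dock top.

Call:
servo_tool:
  increments:
    - [[0.003, 0, 0.04, 0, 0, -1.2, 1], [0.0055, -0.0003, 0.075, 0, 0, -1.2, 1], [0.0055, -0.0003, 0.095, 0, 0, -1.2, 1], [0.0055, -0.0003, 0.105, 0, 0, -1.2, 0.2], [0.0055, -0.0003, 0.1065, 0, 0, -1.2, 0], [0.0055, -0.0003, 0.1065, 0, 0, -1.2, -0.3], [0.0055, -0.0003, 0.1065, 0, 0, -1.2, -0.3]]

```text
time_s: 2.45
tool_pos: [0.5617, -0.1789, 0.0215]
tool_rot: [179.9, -0.1, 23.1]
force: [0.6, 0.1, -0.1]
grip_width: 0.0629
```

```bash
python3 - <<'E'
from cell import env
import cv2,pickle,numpy as np
c=env.read_camera("wrist"); cv2.imwrite("pics/w2.png",c["frame"])
o=env.get_obs(); print(o["time_s"],np.round(o["tool_pos"],4),np.round(o["tool_rot"],2),np.round(o["force"],2))
E
```

```text
2.5 [ 0.5617 -0.1788  0.0214] [ 1.7988e+02 -1.0000e-01  2.3110e+01] [ 0.17 -0.21 -1.04]
```

View pics/w2.png

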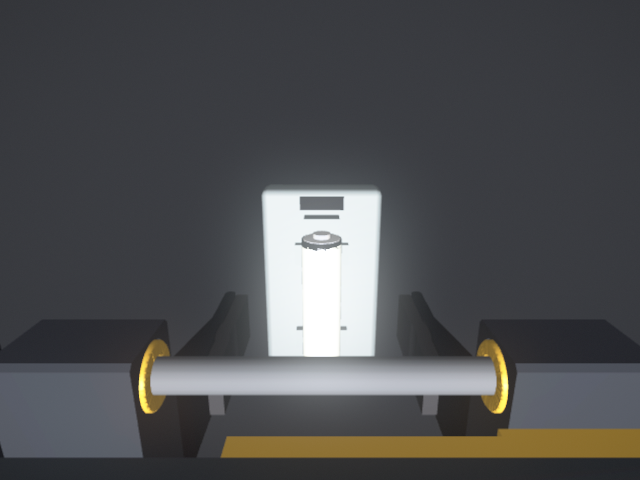

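```bash
python3 - <<'E'
from cell import env
from h import *
from scipy.spatial.transform import Rotation as Ro
c=env.read_camera("wrist"); o=env.get_obs(); p=np.array(o["tool_pos"]); R=Ro.from_euler("xyz",o["tool_rot"],degrees=True).as_matrix()
f=c["frame"]; cv2.imwrite("pics/w2z.png",cv2.resize(f[180:360,255:390],None,fx=4,fy=3,interpolation=cv2.INTER_CUBIC))
print(np.round(p,4))
for uv,z in (((321,233),.031),((321,249),.036),((302,300),.027),((341,300),.027),((298,243.5),.022),((300,328),.022),((346,243.5),.022),((346,328),.022)):
    print(uv,np.round((R.T@(ray(c,[uv],z)[0]-p)),4))
E
```

```text
[ 0.5616 -0.1787  0.0212]
(321, 233) [ 0.0329 -0.0002 -0.0097]
(321, 249) [ 0.0273 -0.0001 -0.0147]
(302, 300) [-0.0008 -0.0091 -0.0058]
(341, 300) [-0.0009  0.0091 -0.0058]
(298, 243.5) [ 0.0253 -0.0108 -0.0007]
(300, 328) [-0.0183 -0.0106 -0.0008]
(346, 243.5) [ 0.0253  0.0113 -0.0007]
(346, 328) [-0.0183  0.012  -0.0008]
```

View pics/w2z.png

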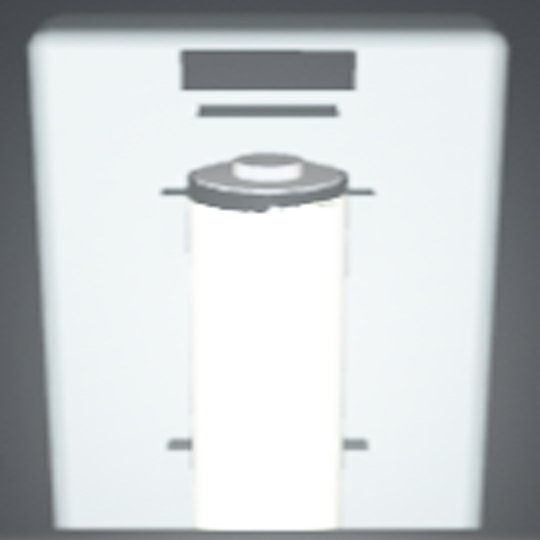

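The nub is at +32.9 mm in the tool's x (33.5 is ideal) and the cell is centred between the jaws. Closing now.

Call:
servo_tool:
  increments:
    - [[0, 0, 0.0005, 0, 0, 0, -0.4], [0, 0, 0.0005, 0, 0, 0, -0.5], [0, 0, 0.0005, 0, 0, 0, -1], [0, 0, 0.0005, 0, 0, 0, -1], [0, 0, 0.0005, 0, 0, 0, -1], [0, 0, 0.0005, 0, 0, 0, -1]]
  squeeze: 40

```text
time_s: 3.15
tool_pos: [0.5606, -0.1782, 0.0193]
tool_rot: [-180.0, 0.0, 23.1]
force: [-0.2, -0.8, -0.2]
grip_width: 0.0069
```

```bash
python3 - <<'E'
from cell import env
import cv2,pickle,numpy as np
c=env.read_camera("wrist"); cv2.imwrite("pics/w3.png",c["frame"])
c=env.read_camera("scene"); cv2.imwrite("pics/s3.png",cv2.resize(c["frame"][190:290,180:320],None,fx=5,fy=5,interpolation=cv2.INTER_CUBIC))
o=env.get_obs(); print(o["time_s"],np.round(o["tool_pos"],4),np.round(o["tool_rot"],2),np.round(o["force"],2),o["grip_width"])
E
```

```text
3.25 [ 0.5606 -0.1782  0.0193] [180.     0.    23.14] [ 0.1  -0.15  0.08] 0.00242837721570174
```

View pics/w3.png

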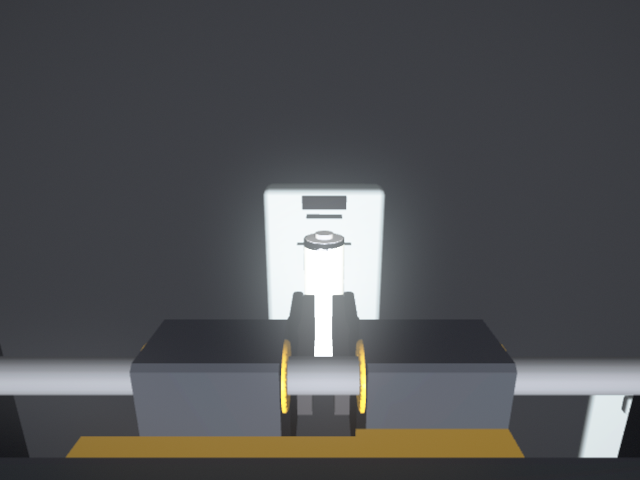

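View pics/s3.png

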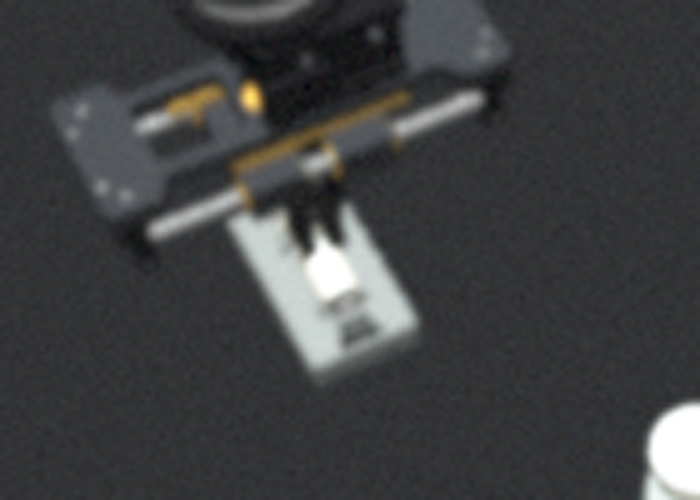

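The jaws closed to 2.4 mm. The fingers appear above the cell rather than beside it, with ends at row 293 and a gap at columns 316–332. I'll check where the finger ends really are against the reported TCP.

```bash
python3 - <<'E'
from cell import env
from h import *
import pickle
from scipy.spatial.transform import Rotation as Ro
o,c=pickle.load(open("w1.pkl","rb")); p=np.array(o["tool_pos"]); R=Ro.from_euler("xyz",o["tool_rot"],degrees=True).as_matrix()
for x in (-.0095,.0095):
  for z in (0,-.01,-.019,-.03): print(x,z,[np.round(proj(c,p+R@[x,y,z])[0],0).tolist() for y in (-.0435,-.0585)])
cv2.imwrite("pics/w1f.png",cv2.resize(c["frame"][280:430,150:260],None,fx=4,fy=4))
o=env.get_obs(); print(np.round(o["qpos"],3),o["grip_width"])
E
```

```text
-0.0095 0 [[233.0, 311.0], [202.0, 311.0]]
-0.0095 -0.01 [[228.0, 321.0], [196.0, 321.0]]
-0.0095 -0.019 [[224.0, 331.0], [190.0, 331.0]]
-0.0095 -0.03 [[218.0, 344.0], [182.0, 344.0]]
0.0095 0 [[230.0, 275.0], [198.0, 275.0]]
0.0095 -0.01 [[225.0, 283.0], [192.0, 283.0]]
0.0095 -0.019 [[221.0, 291.0], [186.0, 291.0]]
0.0095 -0.03 [[215.0, 302.0], [178.0, 302.0]]
[ 34.194  21.156 -22.704 102.465   9.432  58.241 -58.983] 0.00242837721570174
```

View pics/w1f.png

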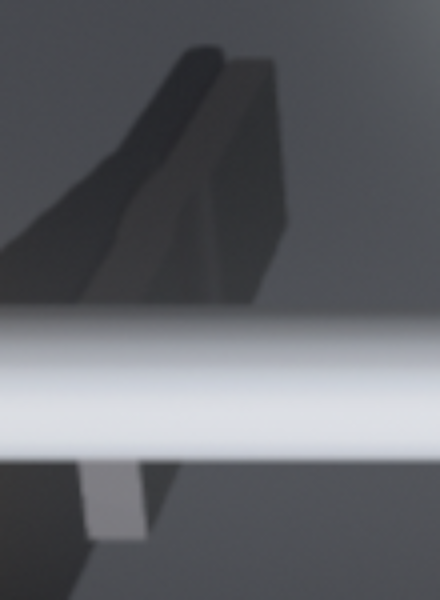

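```bash
python3 - <<'E'
from h import *
import pickle
from scipy.spatial.transform import Rotation as Ro
o,c=pickle.load(open("w1.pkl","rb")); p=np.array(o["tool_pos"]); Rt=Ro.from_euler("xyz",o["tool_rot"],degrees=True).as_matrix()
K,R,t=cam(c); C=Rt.T@(-R.T@t-p); print("cam in tool",C)
f=c["frame"]; cv2.imwrite("pics/w1g.png",cv2.resize(f[280:430,380:490],None,fx=4,fy=4))
for uv in ((218.7,294.5),(221.7,336)):
    d=Rt.T@R.T@np.linalg.inv(K)@[*uv,1]; s=(-.0435-C[1])/d[1]; print(C+s*d)
E
```

```text
cam in tool [ 0.08493397  0.00050935 -0.18748968]
[ 0.00971439 -0.0435     -0.0227268 ]
[-0.00969981 -0.0435     -0.02329606]
```

View pics/w1g.png

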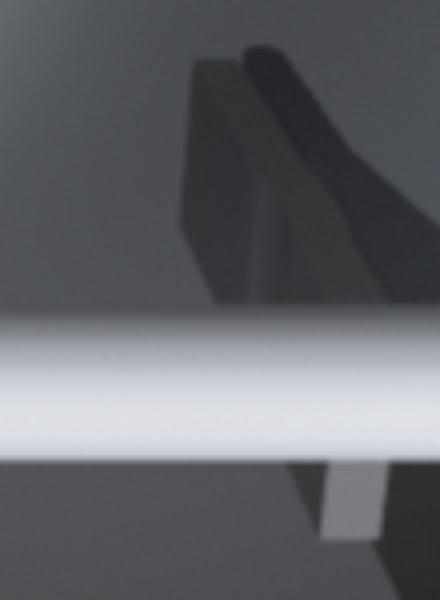

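From the w1 image, the finger pads (19.4 mm wide, as specified) end about 23 mm behind the reported TCP. The tips were therefore at about 42 mm height and closed above the cell, whose top is at 36 mm. Nothing was touched. I'll reopen and go about 18 mm lower, watching the force.

Call:
servo_tool:
  increments:
    - [[0, 0.0007, 0, 0, 0, 0, -0.1], [0, 0.0007, 0, 0, 0, 0, -0.1], [0, 0.0007, 0, 0, 0, 0, -0.1], [0, 0.0007, 0, 0, 0, 0, -0.1], [0, 0.0007, 0.004, 0, 0, 0, -0.1], [0, 0.0007, 0.008, 0, 0, 0, -0.1], [0, 0.0007, 0.012, 0, 0, 0, -0.1], [0, 0.0007, 0.014, 0, 0, 0, -0.1], [0, 0.0007, 0.014, 0, 0, 0, -0.1]]

```text
time_s: 4.15
tool_pos: [0.5604, -0.1788, 0.0047]
tool_rot: [-180.0, 0.0, 23.1]
force: [-0.4, -0.1, -0.3]
grip_width: 0.0389
```

```bash
cat > look.py <<'E'
import sys,pickle,cv2,numpy as np
from cell import env
n=sys.argv[1]
o=env.get_obs(); c=env.read_camera("wrist"); pickle.dump((o,c),open(n+".pkl","wb")); cv2.imwrite(f"pics/{n}.png",c["frame"])
if len(sys.argv)>2:
    a=[int(x) for x in sys.argv[3:7]]; s=env.read_camera(sys.argv[2]); pickle.dump((o,s),open(n+"s.pkl","wb")); cv2.imwrite(f"pics/{n}s.png",cv2.resize(s["frame"][a[0]:a[1],a[2]:a[3]],None,fx=5,fy=5,interpolation=cv2.INTER_CUBIC))
print(o["time_s"],np.round(o["tool_pos"],4),np.round(o["tool_rot"],2),np.round(o["force"],2),round(o["grip_width"],4))
E
python3 look.py w4
```

```text
4.15 [ 0.5604 -0.1788  0.0047] [-1.7996e+02  5.0000e-02  2.3140e+01] [-0.37 -0.09 -0.29] 0.0389
```

View pics/w4.png

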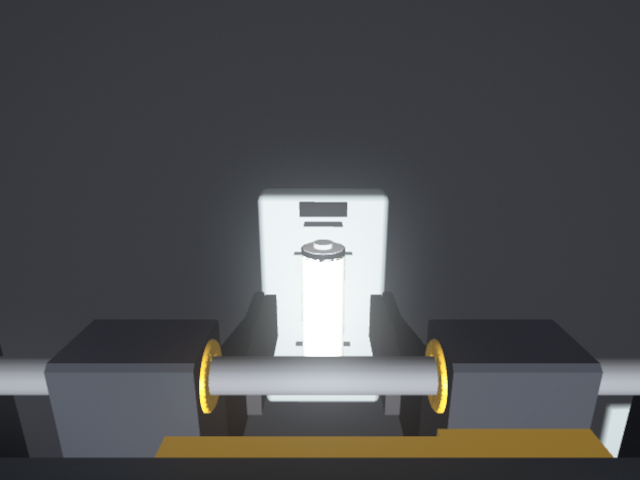

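The fingers now straddle the cell, with tip front corners at (277,295) and (370,295) and the cell centred at column 323. I'll lower a further 5 mm or so and close.

Call:
servo_tool:
  increments:
    - [[0, 0, 0.003, 0, 0, 0, -0.2], [0, 0, 0.0055, 0, 0, 0, -0.3], [0, 0, 0.0055, 0, 0, 0, -0.4], [0, 0, 0.0055, 0, 0, 0, -1], [0, 0, 0.0055, 0, 0, 0, -1], [0, 0, 0.0055, 0, 0, 0, -1], [0, 0, 0.0055, 0, 0, 0, -1]]
  squeeze: 40

```text
time_s: 4.9
tool_pos: [0.561, -0.1789, -0.0001]
tool_rot: [180.0, -0.0, 23.1]
force: [-0.1, -0.0, -0.3]
grip_width: 0.0164
```

```bash
python3 look.py w5
```

```text
4.9 [ 5.610e-01 -1.789e-01 -1.000e-04] [ 1.7999e+02 -1.0000e-02  2.3130e+01] [-0.1  -0.   -0.34] 0.0164
```

View pics/w5.png

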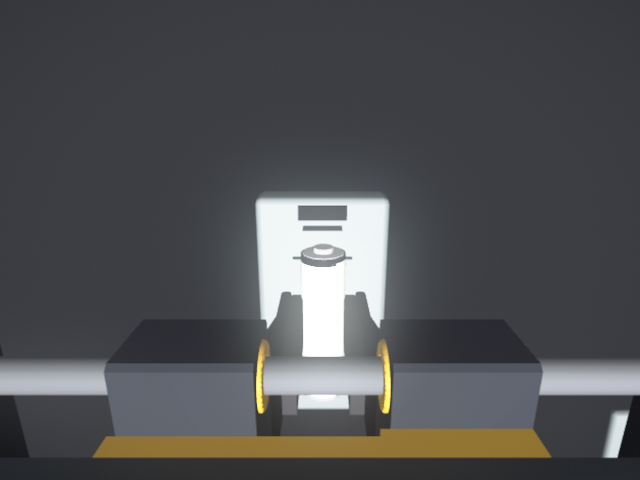

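Call:
servo_tool:
  increments:
    - [[0, 0, 0, 0, 0, 0, -1], [0, 0, 0, 0, 0, 0, -1]]

```text
time_s: 5.15
tool_pos: [0.5609, -0.1789, -0.0001]
tool_rot: [180.0, -0.0, 23.1]
force: [-0.7, 0.7, 0.2]
grip_width: 0.0167
```

```bash
python3 - <<'E'
import pickle
from h import *
o,c=pickle.load(open("w5.pkl","rb")); cv2.imwrite("pics/w5z.png",cv2.resize(c["frame"][230:420,260:390],None,fx=5,fy=3,interpolation=cv2.INTER_CUBIC))
E
```

```text
(no output)
```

View pics/w5z.png

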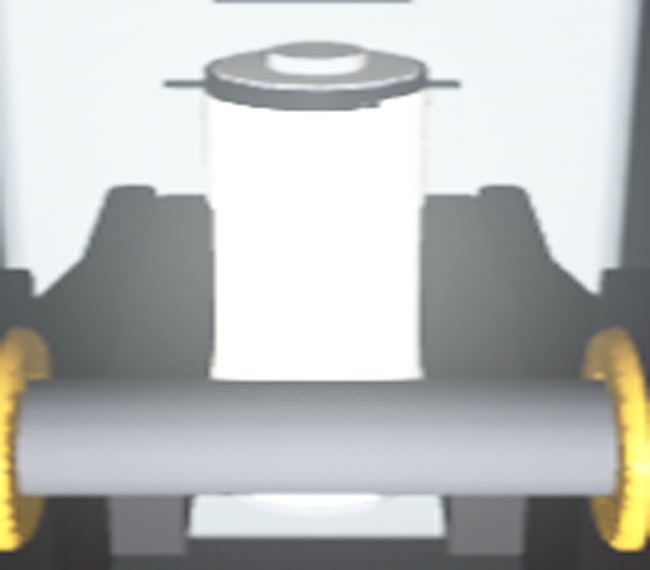

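The cell's width in the grip is stable at 16.7 mm and there is no vertical reaction force, so the soft pads hold it about the axis. I'll lift and carry it to a viewing stance before the bay.

Call:
servo_tool:
  increments:
    - [[0, 0, -0.01, 0, 0, 0, -1], [0, 0, -0.04, 0, 0, 0, -1], [0, 0, -0.08, 0, 0, 0, -1], [0.01, -0.04, -0.12, 0, 0, 4, -1], [0.016, -0.08, -0.12, 0, 0, 8, -1], [0.022, -0.125, -0.12, 0, 0, 13, -1], [0.03, -0.17, -0.12, 0, 0, 18, -1], [0.036, -0.215, -0.12, 0, 0, 23, -1], [0.042, -0.26, -0.12, 0, 0, 27, -1], [0.048, -0.305, -0.12, 0, 0, 27, -1], [0.052, -0.35, -0.12, 0, 0, 27, -1], [0.054, -0.385, -0.12, 0, 0, 27, -1], [0.054, -0.385, -0.12, 0, 0, 27, -1], [0.054, -0.385, -0.12, 0, 0, 27, -1], [0.054, -0.385, -0.12, 0, 0, 27, -1]]

```text
time_s: 6.65
tool_pos: [0.4599, 0.1951, 0.1201]
tool_rot: [180.0, -0.0, -4.0]
force: [0.4, 0.3, 0.0]
grip_width: 0.0167
```

```bash
python3 look.py w6
```

```text
6.65 [0.4599 0.1951 0.1201] [ 1.7996e+02 -3.0000e-02 -3.9600e+00] [0.38 0.34 0.02] 0.0167
```

View pics/w6.png

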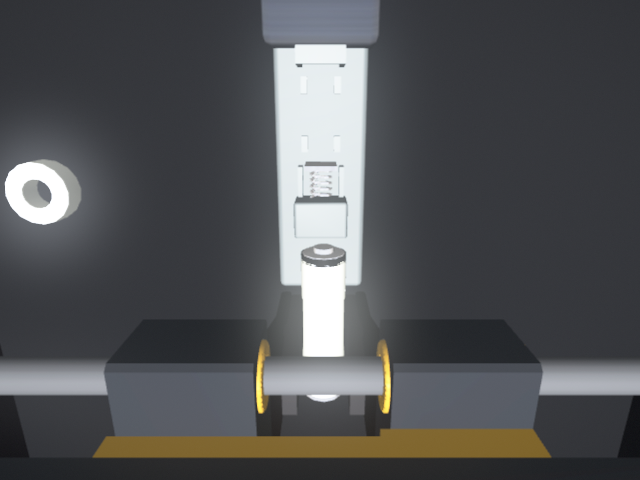

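The cell is held, with its nub at (323,248). The lamp shows clearly: head edge at row 43, lip at rows 45–66, ribs near rows 85 and 143, plate and coil at rows 163–197, and abutment at rows 197–237. I'll zoom in.

```bash
python3 - <<'E'
import pickle
from h import *
o,c=pickle.load(open("w6.pkl","rb")); cv2.imwrite("pics/w6z.png",cv2.resize(c["frame"][30:180,265:380],None,fx=5,fy=4,interpolation=cv2.INTER_CUBIC))
E
```

```text
(no output)
```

View pics/w6z.png

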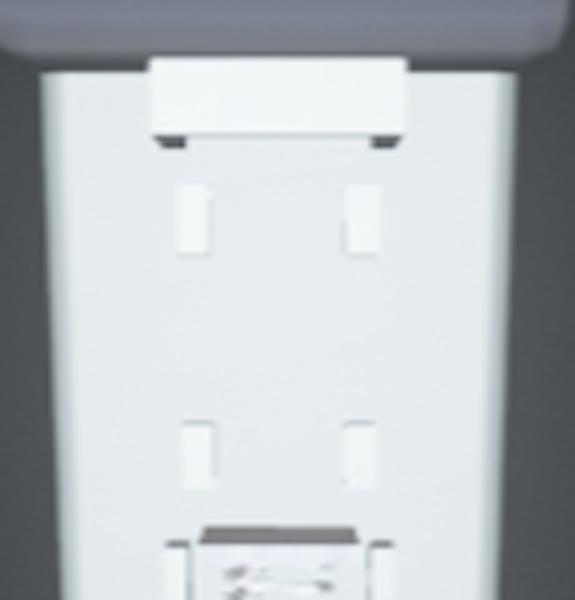

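```bash
python3 - <<'E'
import pickle
from h import *
from scipy.spatial.transform import Rotation as Ro
o,c=pickle.load(open("w6.pkl","rb")); z=lambda u,v:(265+u/5-.4,30+v/4-.4)
P=lambda u,v,h: ray(c,[z(u,v)],h)[0]
W={}
for n,a in dict(FL0=(212,184,.026),FL1=(212,255,.026),FR0=(342,184,.026),FR1=(342,255,.026),NL0=(215,422,.026),NL1=(215,488,.026),NR0=(342,422,.026),NR1=(342,488,.026),lipL=(152,135,.045),lipR=(404,135,.045),wallL=(150,57,.045),wallR=(407,57,.045),plL=(203,528,.047),plR=(355,528,.047),plLn=(199,543,.047),plRn=(358,543,.047)).items():
    W[n]=P(*a); print(n,np.round(W[n],4))
f=(W["FL0"]+W["FL1"]+W["FR0"]+W["FR1"])/4; n=(W["NL0"]+W["NL1"]+W["NR0"]+W["NR1"])/4
d=f-n; d=d[:2]; L=np.linalg.norm(d); u=d/L; print("ribs",(f+n)/2,L,np.degrees(np.arctan2(u[1],u[0])))
l=(W["lipL"]+W["lipR"])/2; b=W["lipL"]-W["lipR"]; print("lip",l, np.linalg.norm(b),np.degrees(np.arctan2(-b[0],b[1])), "bay from lip",l[:2]-.0285*u)
w=(W["wallL"]+W["wallR"])/2; print("lip len",(w-l)[:2]@u)
for k in ("plL","plR"): print((W[k]-l)[:2]@u)
# edges of lamp body
# cell held: nub
p=np.array(o["tool_pos"]);Rt=Ro.from_euler("xyz",o["tool_rot"],degrees=True).as_matrix()
# top-of-lip edges yaw etc; nub pixel (323,246) at unknown tool z
K,R,t=cam(c); C=Rt.T@(-R.T@t-p); print("cam",C)
for zz in (-.031,-.029,-.027,-.025):
    print(zz,[np.round(C+(d:=Rt.T@R.T@np.linalg.inv(K)@[*uv,1])*((zz-C[2])/d[2]),4).tolist() for uv in ((323,244.5),)])
E
```

```text
FL0 [0.564  0.1977 0.026 ]
FL1 [0.5537 0.1986 0.026 ]
FR0 [0.5629 0.1818 0.026 ]
FR1 [0.5526 0.1824 0.026 ]
NL0 [0.5285 0.2002 0.026 ]
NL1 [0.5181 0.2011 0.026 ]
NR0 [0.5274 0.184  0.026 ]
NR1 [0.517  0.1846 0.026 ]
lipL [0.5697 0.2035 0.045 ]
lipR [0.5677 0.1748 0.045 ]
wallL [0.5798 0.2028 0.045 ]
wallR [0.5778 0.1739 0.045 ]
plL [0.5143 0.2021 0.047 ]
plR [0.513  0.1838 0.047 ]
plLn [0.5121 0.2028 0.047 ]
plRn [0.5107 0.1835 0.047 ]
ribs [0.54053926 0.19129051 0.026     ] 0.0356561045534626 -3.7652243932940377
lip [0.56869755 0.18915735 0.045     ] 0.028738019415285847 -3.952529976728475 bay from lip [0.54025907 0.19102889]
lip len 0.010159231118892798
-0.0551496025462078
-0.055213040853120704
cam [ 8.50019009e-02 -1.13324724e-04 -1.87487021e-01]
-0.031 [[0.0346, -0.0001, -0.031]]
-0.029 [[0.034, -0.0001, -0.029]]
-0.027 [[0.0333, -0.0001, -0.027]]
-0.025 [[0.0327, -0.0001, -0.025]]
```

The bay is at (0.5405, 0.1912), yaw about -3.9°. Rib spacing is 35.7 mm (36 given), the lip is 28.5 mm ahead of the bay, and the plate face is at about -29.1 mm (-29.5 given). These agree well. In the hand, the cell's centre is at about -1 mm along tool x, and its axis is 27 mm behind the TCP. Next I tilt nub-up by 24° above the bay.

Call:
servo_tool:
  increments:
    - [[0.03, -0.0016, 0.01, 0, 8, 0, -1], [0.06, -0.0016, 0.03, 0, 16, 0, -1], [0.09, -0.0016, 0.05, 0, 24, 0, -1], [0.102, -0.0016, 0.063, 0, 24, 0, -1], [0.102, -0.0016, 0.063, 0, 24, 0, -1], [0.102, -0.0016, 0.063, 0, 24, 0, -1]]

```text
time_s: 7.3
tool_pos: [0.5618, 0.1902, 0.0572]
tool_rot: [-180.0, -24.0, -4.0]
force: [0.6, -0.1, 0.1]
grip_width: 0.0164
```

```bash
python3 look.py w7 scene 170 270 345 445
```

```text
7.3 [0.5618 0.1902 0.0572] [-179.98  -23.98   -4.01] [ 0.62 -0.05  0.11] 0.0164
```

View pics/w7.png

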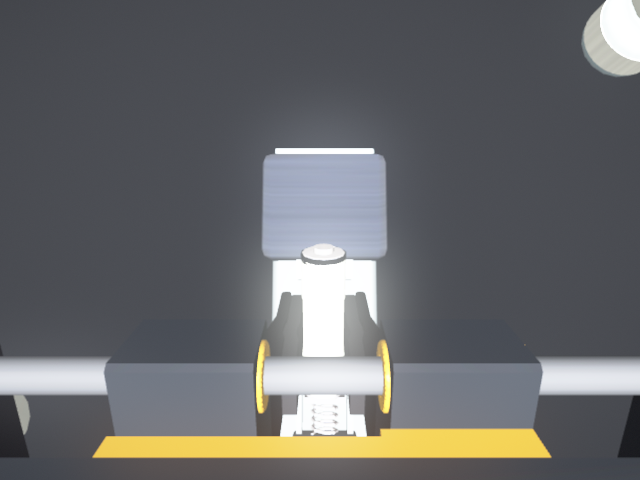

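View pics/w7s.png

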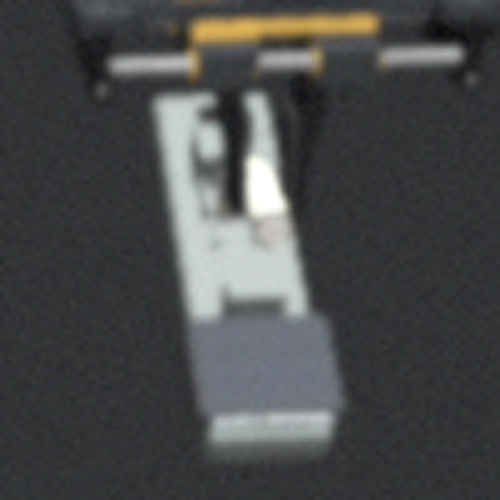

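Aligned: the nub is over the lip and head at (323,250), and the coil is visible below at (323,415). Now I descend straight down 35 mm.

Call:
servo_tool:
  increments:
    - [[-0.0081, 0, 0.0183, 0, 0, 0, -1], [-0.0122, 0, 0.0274, 0, 0, 0, -1], [-0.0142, 0, 0.032, 0, 0, 0, -1], [-0.0142, 0, 0.032, 0, 0, 0, -1], [-0.0142, 0, 0.032, 0, 0, 0, -1]]

```text
time_s: 7.9
tool_pos: [0.5619, 0.1915, 0.0229]
tool_rot: [-180.0, -24.1, -3.9]
force: [-0.8, -0.1, -0.0]
grip_width: 0.0168
```

```bash
python3 look.py w8 scene 170 270 345 445
```

```text
7.9 [0.5619 0.1915 0.0229] [-179.96  -24.08   -3.89] [-0.8  -0.05 -0.05] 0.0168
```

View pics/w8.png

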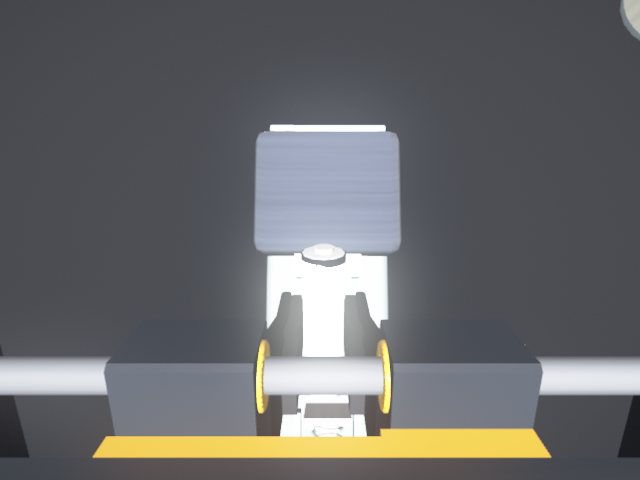

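View pics/w8s.png

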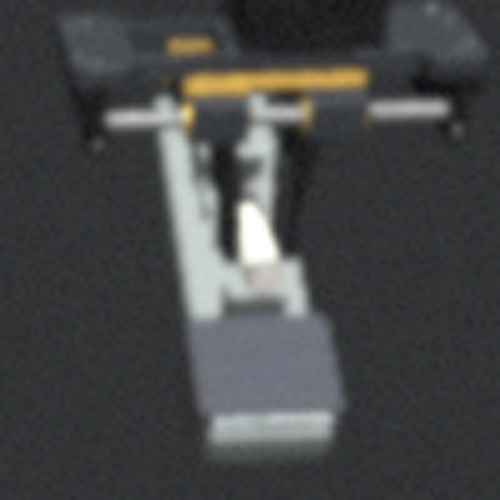

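The nub (column 323) sits about 5 px left of the lip's centre (columns 294–362), or about 1.8 mm, which matches the TCP reading. I'll correct that sideways and come down the last millimetre or so.

Call:
servo_tool:
  increments:
    - [[-0.0004, 0.0018, 0.001, 0, 0, 0, -1], [-0.0004, 0.0018, 0.001, 0, 0, 0, -1], [-0.0004, 0.0018, 0.001, 0, 0, 0, -1]]

```text
time_s: 8.3
tool_pos: [0.5618, 0.1898, 0.0215]
tool_rot: [-180.0, -24.1, -3.9]
force: [-0.7, 0.9, 2.9]
grip_width: 0.0168
```

```bash
python3 look.py w9; python3 look.py w9b | cut -c1-200; python3 -c "
import pickle,cv2
o,c=pickle.load(open('w9.pkl','rb')); cv2.imwrite('pics/w9z.png',cv2.resize(c['frame'][225:450,250:400],None,fx=4,fy=2.6,interpolation=cv2.INTER_CUBIC))"
```

```text
8.3 [0.5618 0.1898 0.0215] [-179.96  -24.09   -3.85] [-0.68  0.94  2.92] 0.0168
8.35 [0.5618 0.1898 0.0215] [-179.96  -24.08   -3.86] [-1.01  0.11  2.24] 0.017
```

View pics/w9z.png

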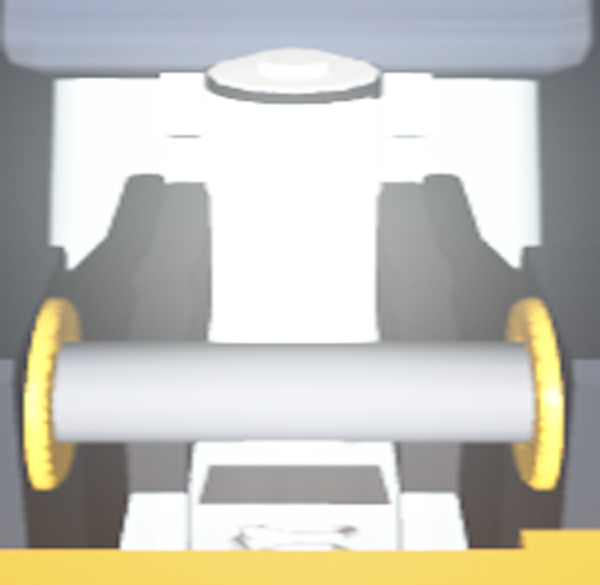

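Centred now, and there is a light floor contact of about 2.5 N. The cell is therefore about 1–2 mm lower in the hand than I computed. I'll raise it slightly and push back against the plate.

Call:
servo_tool:
  increments:
    - [[0.0003, 0, -0.0007, 0, 0, 0, -1], [-0.0043, 0, -0.0027, 0, 0, 0, -1], [-0.0089, 0, -0.0047, 0, 0, 0, -1], [-0.0125, 0, -0.0063, 0, 0, 0, -1], [-0.0125, 0, -0.0063, 0, 0, 0, -1], [-0.0125, 0, -0.0063, 0, 0, 0, -1]]

```text
time_s: 9.0
tool_pos: [0.5477, 0.1898, 0.0218]
tool_rot: [180.0, -24.1, -3.9]
force: [5.3, -1.2, -0.2]
grip_width: 0.0167
```

```bash
python3 look.py w10; python3 look.py w10b | cut -c1-200; python3 -c "
import pickle,cv2
o,c=pickle.load(open('w10.pkl','rb')); cv2.imwrite('pics/w10z.png',cv2.resize(c['frame'][225:450,250:400],None,fx=4,fy=2.6,interpolation=cv2.INTER_CUBIC))"
```

```text
9.0 [0.5477 0.1898 0.0218] [179.98 -24.06  -3.88] [ 5.28 -1.17 -0.22] 0.0167
9.05 [0.5477 0.1898 0.0217] [179.98 -24.04  -3.89] [ 4.48 -1.24 -0.46] 0.0163
```

View pics/w10z.png

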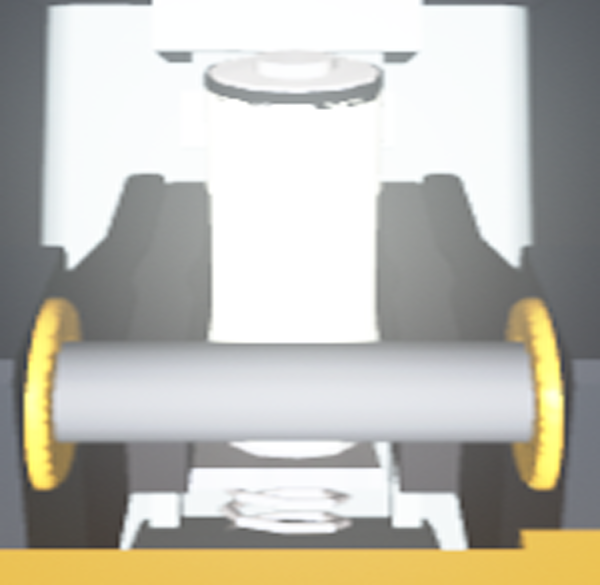

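The push force is about 5 N, which matches p ≈ 9 mm from geometry (5.05 N). There has been no slip in the hand, and the cell is about 0.8 mm right of centre. I'll go to about 13 mm and begin the roll.

Call:
servo_tool:
  increments:
    - [[-0.0032, -0.0008, -0.0017, 0, 0, 0, -1], [-0.0032, -0.0008, -0.0017, 0, 0, 0, -1], [-0.0045, -0.0008, -0.0007, 0, -2, 0, -1], [-0.0057, -0.0008, 0.0002, 0, -4, 0, -1], [-0.007, -0.0008, 0.0011, 0, -6, 0, -1], [-0.0083, -0.0008, 0.002, 0, -8, 0, -1], [-0.0083, -0.0008, 0.002, 0, -8, 0, -1]]

```text
time_s: 9.8
tool_pos: [0.542, 0.1903, 0.0161]
tool_rot: [-180.0, -16.0, -4.0]
force: [5.5, -2.0, -3.2]
grip_width: 0.0166
```

```bash
python3 look.py w11; python3 look.py w11b | cut -c1-200; python3 -c "
import pickle,cv2
o,c=pickle.load(open('w11.pkl','rb')); cv2.imwrite('pics/w11z.png',cv2.resize(c['frame'][195:450,250:400],None,fx=4,fy=2.3,interpolation=cv2.INTER_CUBIC))"
```

```text
9.8 [0.542  0.1903 0.0161] [-179.99  -15.99   -3.99] [ 5.53 -1.99 -3.24] 0.0166
9.85 [0.5416 0.1903 0.0159] [179.99 -16.    -3.96] [ 5.14 -2.78 -2.22] 0.0167
```

View pics/w11z.png

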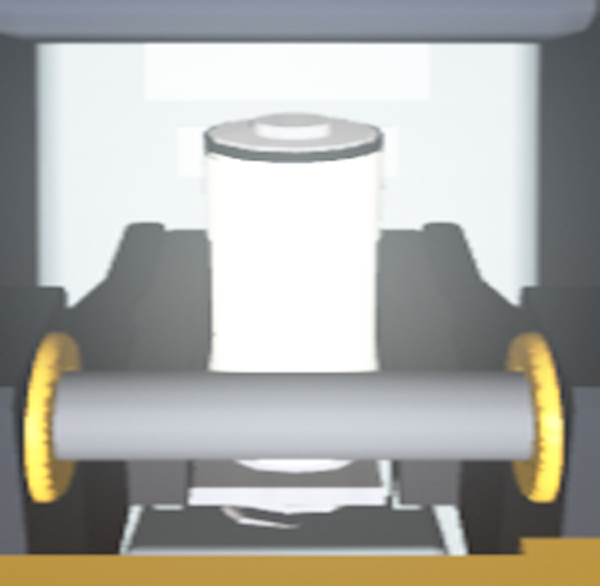

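```bash
cat > chk.py <<'E'
import pickle,sys
from h import *
from scipy.spatial.transform import Rotation as Ro
B=np.array([.5405,.1912,.031]); y=np.radians(-3.9); RB=np.array([[np.cos(y),-np.sin(y),0],[np.sin(y),np.cos(y),0],[0,0,1]])
def chk(n,uvs):
    o,c=pickle.load(open(n+".pkl","rb")); p=np.array(o["tool_pos"]); R=Ro.from_euler("xyz",o["tool_rot"],degrees=True).as_matrix()
    bt=lambda P: np.round(1000*RB.T@(P-B),1)
    print("TCP",bt(p),"C",bt(p+R@[-.001,0,-.027]),"nub",bt(p+R@[.0325,0,-.027]),"nublow",bt(p+R@[.0325,0,-.023]),"flat top",bt(p+R@[-.0345,0,-.036]),"flat low",bt(p+R@[-.0345,0,-.018]),"pix nublow",np.round(proj(c,p+R@[.0325,0,-.023]),1))
    for uv,h in uvs: print(uv,h,bt(ray(c,[uv],h)[0]))
if __name__=="__main__":
    chk(sys.argv[1],[((float(a.split(',')[0]),float(a.split(',')[1])),float(a.split(',')[2])) for a in sys.argv[2:]])
E
python3 chk.py w11 286,238.5,.045 359,238.5,.045; python3 chk.py w10 323,240,.045; python3 chk.py w11b
```

```text
TCP [  1.6  -0.8 -14.9] C [-6.8 -0.8 10.8] nub [25.4 -0.8 20. ] nublow [26.5 -0.8 16.2] flat top [-41.5  -0.7  10.2] flat low [-36.6  -0.7  -7.1] pix nublow [[323.2 243. ]]
(286.0, 238.5) 0.045 [28.3 14.4 14. ]
(359.0, 238.5) 0.045 [ 28.2 -15.5  14. ]
TCP [ 7.3 -0.9 -9.2] C [-4.6 -0.9 15. ] nub [26.  -0.9 28.7] nublow [27.6 -0.9 25. ] flat top [-38.9  -0.9   9.6] flat low [-31.5  -0.9  -6.9] pix nublow [[323.2 242.7]]
(323.0, 240.0) 0.045 [30.  -0.8 14. ]
TCP [  1.1  -0.8 -15.1] C [-7.3 -0.8 10.6] nub [24.9 -0.8 19.8] nublow [26.  -0.8 16. ] flat top [-42.   -0.7  10. ] flat low [-37.   -0.8  -7.3] pix nublow [[323.2 243. ]]
```

The lip edge measures at 28.3 mm, as it should, and the nub's low edge is at about 26 mm, so it clears the lip by about 2 mm. Continuing the roll to level.

Call:
servo_tool:
  increments:
    - [[-0.0012, 0, 0.0009, 0, -2, 0, -1], [-0.0024, 0, 0.0017, 0, -4, 0, -1], [-0.0038, 0, 0.0027, 0, -6, 0, -1], [-0.0051, 0, 0.0036, 0, -8, 0, -1], [-0.0065, 0, 0.0045, 0, -10, 0, -1], [-0.008, 0, 0.0054, 0, -12, 0, -1], [-0.0095, 0, 0.0063, 0, -14, 0, -1], [-0.011, 0, 0.0071, 0, -16, 0, -1], [-0.011, 0, 0.0071, 0, -16, 0, -1], [-0.011, 0, 0.0071, 0, -16, 0, -1]]

```text
time_s: 10.9
tool_pos: [0.5334, 0.1911, 0.0056]
tool_rot: [180.0, -0.1, -3.9]
force: [5.4, -2.5, -4.3]
grip_width: 0.0166
```

```bash
python3 look.py w12 scene 170 270 345 445; python3 look.py w12b | cut -c1-200; python3 chk.py w12b; python3 -c "
import pickle,cv2
o,c=pickle.load(open('w12.pkl','rb')); cv2.imwrite('pics/w12z.png',cv2.resize(c['frame'][195:450,250:400],None,fx=4,fy=2.3,interpolation=cv2.INTER_CUBIC))"
```

```text
10.9 [0.5334 0.1911 0.0056] [ 1.80e+02 -8.00e-02 -3.92e+00] [ 5.38 -2.5  -4.26] 0.0166
11.0 [0.5333 0.1911 0.0056] [ 1.7999e+02 -1.0000e-01 -3.9100e+00] [ 6.25 -2.13 -3.38] 0.0169
TCP [ -7.2  -0.6 -25.4] C [-8.3 -0.6  1.6] nub [25.2 -0.6  1.7] nublow [25.2 -0.6 -2.3] flat top [-41.8  -0.6  10.6] flat low [-41.7  -0.6  -7.4] pix nublow [[323.2 243.4]]
```

View pics/w12z.png

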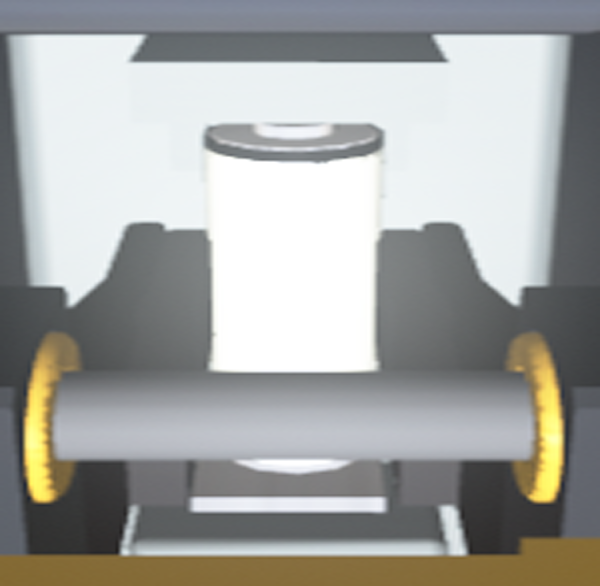

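View pics/w12s.png

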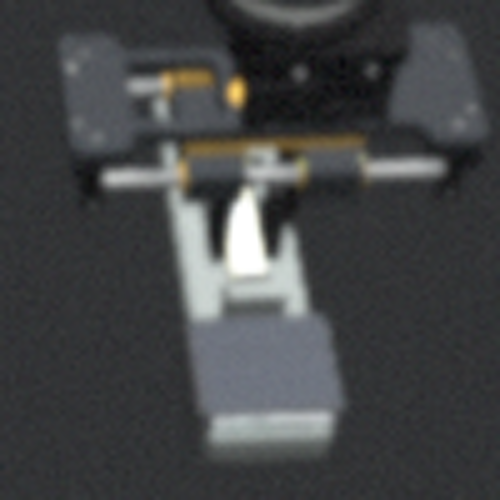

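The cell is level and pressed back. The lip edge at zoom row 124 now occludes the nub's tip, so the nub is below the lip. Next I lower slightly and check for floor contact.

Call:
servo_tool:
  increments:
    - [[0, 0, 0.0008, 0, 0, 0, -1], [0, 0, 0.0008, 0, 0, 0, -1], [0, 0, 0.0008, 0, 0, 0, -1]]

```text
time_s: 11.35
tool_pos: [0.5335, 0.1911, 0.0052]
tool_rot: [180.0, -0.1, -3.9]
force: [6.4, -1.9, -2.2]
grip_width: 0.0166
```

Call:
servo_tool:
  increments:
    - [[0, 0, 0.0006, 0, 0, 0, -1], [0, 0, 0.0006, 0, 0, 0, -1], [0.0015, 0, 0.0006, 0, 0, 0, -1], [0.003, 0, 0.0006, 0, 0, 0, -1], [0.0045, 0, 0.0006, 0, 0, 0, -1], [0.0045, 0, 0.0006, 0, 0, 0, -1]]

```text
time_s: 11.95
tool_pos: [0.5374, 0.1908, 0.0047]
tool_rot: [180.0, -0.1, -3.9]
force: [4.6, -2.9, -0.4]
grip_width: 0.0164
```

```bash
python3 look.py w13; python3 look.py w13b | cut -c1-200; python3 chk.py w13b; python3 -c "
import pickle,cv2
o,c=pickle.load(open('w13.pkl','rb')); cv2.imwrite('pics/w13z.png',cv2.resize(c['frame'][195:450,250:400],None,fx=4,fy=2.3,interpolation=cv2.INTER_CUBIC))"
```

```text
11.95 [0.5374 0.1908 0.0047] [ 1.7996e+02 -7.0000e-02 -3.9100e+00] [ 4.55 -2.89 -0.38] 0.0164
12.0 [0.5373 0.1908 0.0047] [ 1.7996e+02 -7.0000e-02 -3.9000e+00] [ 4.79 -2.42 -0.76] 0.0167
TCP [ -3.2  -0.6 -26.3] C [-4.2 -0.6  0.7] nub [29.3 -0.6  0.8] nublow [29.3 -0.6 -3.2] flat top [-37.7  -0.6   9.7] flat low [-37.7  -0.6  -8.3] pix nublow [[323.2 243.4]]
```

View pics/w13z.png

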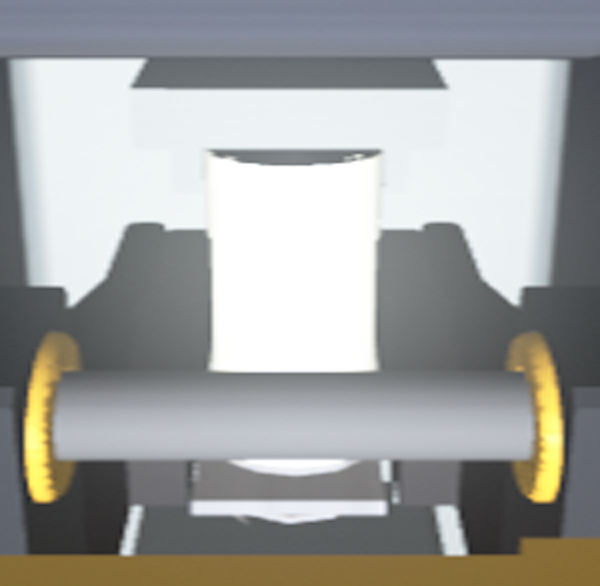

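The nub end is under the lip, and the force of 4.8 N agrees with p ≈ 8.2 mm. Going forward to home.

Call:
servo_tool:
  increments:
    - [[0.0015, 0, 0.0003, 0, 0, 0, -1], [0.003, 0, 0.0005, 0, 0, 0, -1], [0.004, 0, 0.0005, 0, 0, 0, -1], [0.004, 0, 0.0005, 0, 0, 0, -1], [0.004, 0, 0.0005, 0, 0, 0, -1]]

```text
time_s: 12.55
tool_pos: [0.5401, 0.1914, 0.0043]
tool_rot: [180.0, 0.0, -3.9]
force: [2.9, -2.8, -0.3]
grip_width: 0.0167
```

```bash
python3 look.py w14; python3 look.py w14b | cut -c1-200; python3 chk.py w14b
```

```text
12.55 [0.5401 0.1914 0.0043] [ 1.7998e+02  2.0000e-02 -3.8600e+00] [ 2.94 -2.82 -0.32] 0.0167
12.6 [0.5401 0.1915 0.0043] [ 1.7998e+02  2.0000e-02 -3.8600e+00] [ 3.69 -2.21 -0.42] 0.0165
TCP [ -0.4   0.2 -26.7] C [-1.4  0.2  0.3] nub [32.1  0.3  0.3] nublow [32.1  0.3 -3.7] flat top [-34.9   0.2   9.3] flat low [-34.9   0.2  -8.7] pix nublow [[323.2 243.4]]
```

Force 3.3 N implies p ≈ 5.3 mm, consistent with the cell being about 1.4 mm short of home; the spring will take up the rest. Releasing now, before lifting.

Call:
servo_tool:
  increments:
    - [[0, 0, 0, 0, 0, 0, -0.4], [0, 0, 0, 0, 0, 0, -0.3], [0, 0, 0, 0, 0, 0, -0.1], [0, 0, 0, 0, 0, 0, -0.1], [0, 0, 0, 0, 0, 0, -0.1]]

```text
time_s: 13.15
tool_pos: [0.5399, 0.1919, 0.0043]
tool_rot: [-180.0, 0.0, -3.8]
force: [-0.1, -0.3, 0.3]
grip_width: 0.0381
```

```bash
python3 look.py w15; python3 -c "
import pickle,cv2
o,c=pickle.load(open('w15.pkl','rb')); cv2.imwrite('pics/w15z.png',cv2.resize(c['frame'][195:450,250:400],None,fx=4,fy=2.3,interpolation=cv2.INTER_CUBIC))"
```

```text
13.15 [0.5399 0.1919 0.0043] [-1.80e+02  4.00e-02 -3.84e+00] [-0.07 -0.34  0.29] 0.0381
```

View pics/w15z.png

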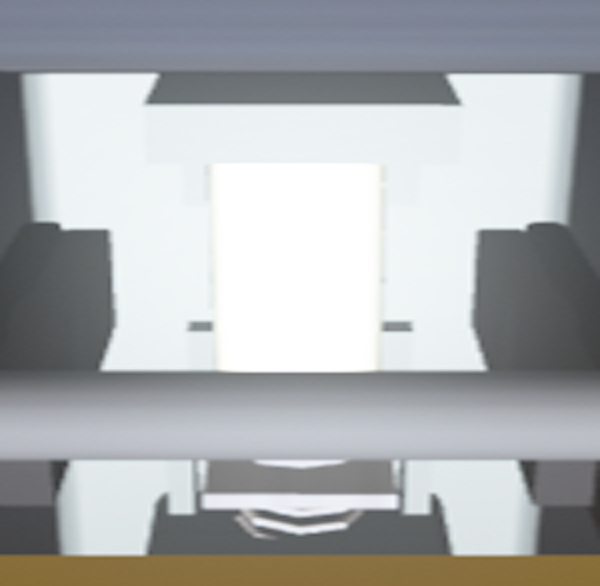

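The forces are at zero, and the cell stays under the lip with the plate pressed. I'll lift clear and retreat, then check from above.

Call:
servo_tool:
  increments:
    - [[0, 0, -0.01, 0, 0, 0, -0.1], [0, 0, -0.04, 0, 0, 0, -0.1], [-0.04, 0, -0.08, 0, 0, 0, -0.1], [-0.08, 0, -0.115, 0, 0, 0, -0.1], [-0.08, 0, -0.115, 0, 0, 0, -0.1], [-0.08, 0, -0.115, 0, 0, 0, -0.1]]

```text
time_s: 13.8
tool_pos: [0.4611, 0.1974, 0.1215]
tool_rot: [180.0, -0.3, -3.8]
force: [0.6, -0.8, -1.0]
grip_width: 0.039
```

```bash
python3 look.py w16 scene 170 270 345 445; python3 -c "
import pickle,cv2
o,c=pickle.load(open('w16.pkl','rb')); cv2.imwrite('pics/w16z.png',cv2.resize(c['frame'][30:250,255:390],None,fx=4,fy=2.7,interpolation=cv2.INTER_CUBIC))"
```

```text
13.8 [0.4611 0.1974 0.1215] [179.96  -0.28  -3.79] [ 0.56 -0.77 -1.01] 0.039
```

View pics/w16z.png

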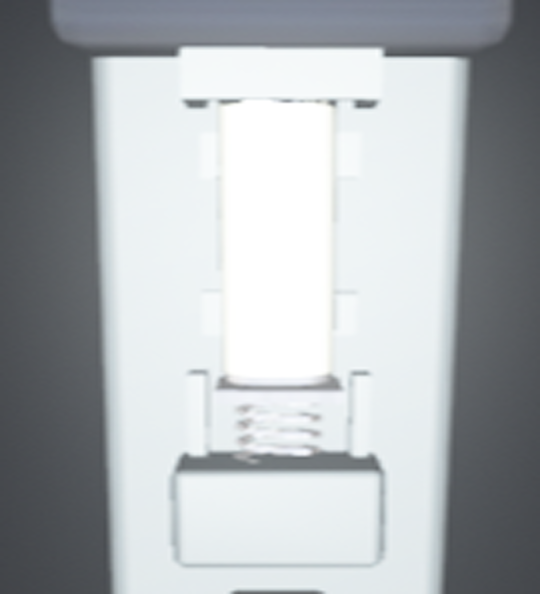

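View pics/w16s.png

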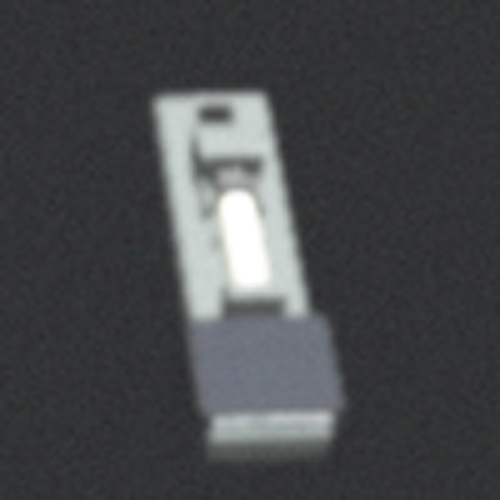

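```bash
python3 chk.py w16 323.6,170.2,.040 323.6,170.2,.036 323.6,173.3,.047 309.8,68,.031 337.9,68,.031 311.2,166,.031 337.5,166,.031 300,67,.045 350,67,.045| tail -9; python3 - <<'E'
from cell import env
from h import *
c=env.read_camera("top"); cv2.imwrite("pics/top17.png",cv2.resize(c["frame"][160:330,90:260],None,fx=3.5,fy=3.5,interpolation=cv2.INTER_CUBIC)); a=cv2.imread("pics/top0.png").astype(int)
d=np.abs(c["frame"].astype(int)-a).max(2)
for n,(x,y) in dict(spacer=(121,272),cover=(500,294),jar=(327,190)).items(): print(n,d[y-20:y+20,x-20:x+20].max())
E
```

```text
(323.6, 170.2) 0.04 [-31.9   0.5   9. ]
(323.6, 170.2) 0.036 [-32.4   0.5   5. ]
(323.6, 173.3) 0.047 [-32.8   0.5  16. ]
(309.8, 68.0) 0.031 [28.6  9.  -0. ]
(337.9, 68.0) 0.031 [28.6 -8.1  0. ]
(311.2, 166.0) 0.031 [-30.4   8.5  -0. ]
(337.5, 166.0) 0.031 [-30.3  -8.5  -0. ]
(300.0, 67.0) 0.045 [27.9 14.2 14. ]
(350.0, 67.0) 0.045 [ 28.  -14.6  14. ]
spacer 166
cover 5
jar 6
```

View pics/top17.png

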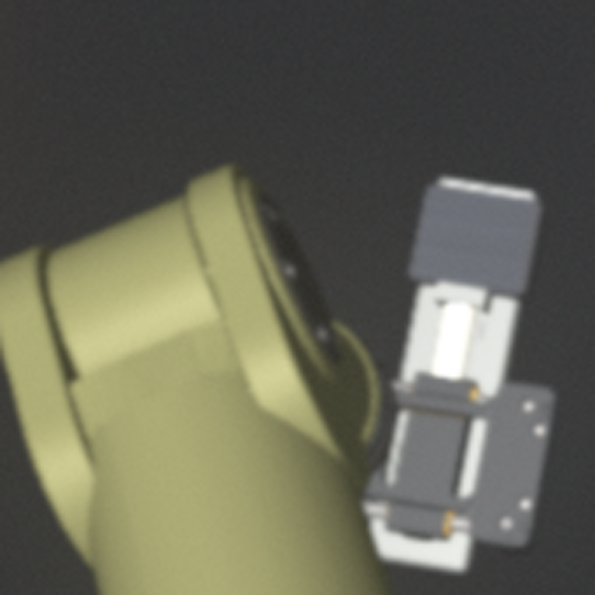

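In the bay frame, the flat end is at about -32.5 mm (-33.5 expected). The cell lies within 0.5 mm sideways, its yaw error is under 0.01 rad, and the plate face is at about -32.8 mm, so it is pressed about 3.3 mm. The arm hides the spacer in the top view, so I'll check it in the scene view and then hand in.

```bash
python3 - <<'E'
from cell import env
import cv2,numpy as np
c=env.read_camera("scene"); a=cv2.imread("pics/scene0.png").astype(int); d=np.abs(c["frame"].astype(int)-a).max(2)
for n,(x,y) in dict(spacer=(465,208),cover=(161,246),jar=(320,286)).items(): print(n,d[y-18:y+18,x-15:x+15].max())
o=env.get_obs(); print(o["time_s"],np.round(o["force"],2),np.abs(o["joint_velocities"]).max())
print(env.sign_off())
E
```

```text
spacer 11
cover 10
jar 9
14.0 [-0.44 -0.26 -0.02] 0.4985332386184466
the job is handed in; nothing more can be done
None
```

The cell is loaded in the lamp's bay: flat end against the spring plate, nub end under the lip, and the gripper clear above it. I handed it in at 14.0 s; the system reports no verdict.

**What I did:** I gripped the cell in the dock, carried it over the bay and tilted it 24° nub-up. I pressed it back about 12–13 mm by the arm's pose, rolled it level past the lip, eased it forward and released it. The wrist force at full press read only 5.1–6.4 N, which suggests 10–12 mm. Either is well above the 8 mm asked.

**Last checks (after release):**

| Check | Measured | Expected |
|---|---|---|
| Flat end along the bay | about -32.4 mm | -33.5 mm |
| Sideways offset | within 0.5 mm | within 4 mm |
| Yaw error | under 0.01 rad | under 0.1 rad |
| Plate pressed | about 3.3 mm | 4 mm (over 1.5 mm needed) |

- **Along the bay:** the roughly 1 mm differences are within the camera's 2 mm calibration. In the same picture the lip edge read 0.5 mm short as well.
- **Height:** I did not measure this after release. I last had the cell about 0.3 mm above home just before opening the fingers.
- **Bystanders:** the spacer, cover and jar look unchanged in the scene camera. The arm hid the spacer in the top view.

**What disagreed:**
- **Finger length:** the fingers end about 23 mm behind the reported TCP, not at it, so my first grasp closed above the cell without touching it. I measured the offset and regripped lower.
- **Cell height in the hand:** the tilted cell touched the floor 1–2 mm earlier than I had computed. I adjusted for this during the roll.

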